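# Free the sensor cartridge from its left-hand clamp

### The arm

A 6-joint arm with a two-finger parallel gripper is mounted at the origin on the work surface. World frame = base frame: x ahead of the robot, y to its left, z up, the work surface at z = 0. Lengths are in mm, angles in degrees, forces in N, time in s.
With the tool pointing down it reaches from about 350 to 850 mm from the base axis. Payload 8.1 kg.
Tool frame: the origin (TCP) lies midway between the tips of the shut fingers; the grasp point (between the pads) lies 19 mm behind it; x points along the fingers, z is the direction in which the jaws open and shut, and the axes are right-handed (so a half turn about x gives the same grasp; the last joint's range is limited). The gripper opens to 85 mm and grips with 20 to 120 N. Pads are 22 mm wide; open, the fingers measure 114 mm over their backs; the gripper's body (76 mm by 85 mm) begins 54 mm behind the grasp point. The pads swing forward as they close: fully open they stand 13 mm farther back than shut.
Start: joints at [72.284, 7.471, 85.268, -0, 87.261, -4.893], TCP at [133.139, 585.046, 231.292] pointing down, gripper open.
Joint ranges: [-169.43, 169.43], [-51.17, 129.36], [1.28, 143.12], [-76.62, 256.62], [0, 156.53], [-152.29, 152.29]. Speed limits (degrees/s): [136.94, 136.94, 159.86, 180, 180, 180].

### API

Orientations are given as [roll, pitch, yaw] about the fixed x, y, z axes, in that order (R = Rz(yaw) Ry(pitch) Rx(roll)).
In Python, from bench import r gives the robot as it stands. The module is installed in compiled form; this text tells all that it offers.
- The arm moves only by the tool servo_tool, never from a script. Its argument "commands" is a list that holds one entry, the list of rows, each a list of 7 numbers: the closure in counts, from 0 (fully open) to 255 (shut), then the shift along the tool's x, y, z in cm, then the turn, a rotation vector about the tool's x, y, z in degrees. A call has 1 to 8 rows; each row is the pose to reach, as a shift and turn from the pose commanded when the call began, along the tool's axes at that moment; what a row does not reach only later rows make up. A row lasts 1/10 s, in which the tool goes at most 50 mm and 8.59 degrees, less where a joint would pass 70% of its speed; a pose out of reach is approached as far as the arm can. A call with a gripper value outside its range is refused whole. The fingers move at their own pace and stop on an object; "force" is the grip in N (left out, the last holds). Time passes only in rows, so rows that repeat a pose let the fingers close. It gives the time, the measured TCP pose, the force and the opening at its end, in the units of the state.
- r.sense(): the state, without advancing time (a new reading comes with each control period).
- r.snapshot(name): name is "scene" or "top" or "wrist"; returns (picture, depth): 480x640x3 uint8, red, green, blue; 480x640 float32, mm along the optical axis (not along the pixel's ray), 0 where there is no reading.
- r.calibration(name): a dict with "fx", "fy", "cx", "cy" (pixels), "dist" ([k1, k2, p1, p2, k3] as OpenCV has them; the pictures are not rectified), "pose" (4x4, takes a point from camera to world coordinates). Camera axes: x right, y down, z forward; pixel columns grow to the right and rows downward; lengths in mm; the calibration is good to about 2 mm. A picture is of the moment at which its call begins: read the wrist's pose just before it. calibration takes no time and is no camera call; for the wrist camera it gives the pose at the moment of the call.
- r.hand_in(): hands the job in, once; it reports no verdict.
The state is a dict: "time": time; "joint_pos": joint angles; "qd": joint speeds; "joint_efforts": joint torques, N m; "tool_pos": TCP position; "tcp_rot": TCP orientation; "ft_force": force on the tool from outside, world axes, zero at the start; "wrist_torque": the same for the moment, N m; "finger_gap": finger opening in mm.
Only numpy, scipy, OpenCV 4.12 (cv2) and the standard library are available. Lean on these libraries where they do the work, as an engineer would, in place of code of your own. Each camera call takes 0.05 s, during which the arm holds its last target.

### The job

The orange sensor cartridge is locked in the blue clamp by the round metal knob; its engraved ring and clockwise arrow say that the thread is left-handed. Unscrew the knob clockwise until its engraved line points at the green dot, letting the knob rise freely so that you never lean on or heave at the rubber-mounted clamp, then draw the cartridge straight out by its white tab without forcing it. Lay it gently, tab up and fully home, in the grey cradle, leave the knob's line at the dot, let go of everything, and leave the bottle, display and screwdriver alone.

Things in the scene. Friction and masses are not known exactly. Their poses are not given: they have to be found in the camera images.
- clamp: Blue clamp on a plywood base (190 x 110 x 12 mm) fixed to the table. Origin at table height on the knob's vertical axis; z up; a channel for the cartridge runs along x and opens to -x. Its aluminium floor is 24 mm above the table, x = -60 to +32 mm. A flat green dot on the roof at x = -25 mm, y = 0 is where the knob's line must point. It stands on rubber mounts that give only vertically, about 5 N per mm.
- channel_mouth (a point): Middle of the channel's mouth at floor height: 30 mm from the knob's axis towards -x, 24 mm above the table. Side walls (inner faces y = +-19, outer +-30 mm) and a roof (44 to 54 mm above the table) reach from here 62 mm inwards (+x), so the cartridge can leave only along -x and is clear after sliding 60 mm. Its height shows the give of the mounts: 2.5 mm up or down is too much.
- knob_top (a point): Centre of the knob's flat top, on its axis; z up, x and y turn with it. Round fluted aluminium knob, 38 mm across, 30 mm tall, 3 mm above the roof when screwed down. Left-hand thread: clockwise from above unscrews and raises it by about 10 mm in all (exact pitch not given, follow it by feel); counter-clockwise drives its foot into the cartridge. Stiff, about 0.12 N m; stays where left.
- mark (a point): Outer part of the engraved black line on the knob's top, 15 mm from the axis; at the start 1.5 to 2.2 rad short of the green dot, turning clockwise. About 0.5 rad past the dot is a hard stop. The knob's 10 mm foot pin locks the cartridge's pocket; with the line at the dot it is clear. A ring engraved round the knob and a red clockwise arrow opposite the line mean left-hand thread.
- open_point (a point): Where mark comes to lie when the line points at the green dot: 15 mm from the knob's axis towards -x of the clamp, at the height of the top of the screwed-down knob, 87 mm above the table.
- cartridge: Orange slab 110 x 36 x 18 mm, about 0.12 kg, with a white pull tab. Origin: underside of the slab, below the centre of its pocket (16 x 16 mm, 9.5 mm deep in the top); when locked it is on the knob's axis, 24 mm above the table, x as the clamp's x. The slab reaches from x = -82 to +28 mm and y = +-18 mm.
- tab_top (a point): Centre of the tab's top face, 75 mm from the cartridge's origin towards -x, 52 mm above the slab's underside; axes as the cartridge's. The tab is 14 mm along x, 20 mm across y (the width to grip), and stands 34 mm above the slab's top; fingertips must stay above the slab's top.
- cartridge_mid (a point): Centre of the slab's underside (cartridge x = -27 mm); axes as the cartridge's.
- cradle: Grey plate 150 x 80 x 22 mm fixed on the table, long side along its x, origin centre of underside. Recess 114 x 40 mm in the middle, 14 mm deep, same directions, for the slab (either end first): 2 mm play all round.
- cradle_floor (a point): Centre of the floor of the cradle's recess, 8 mm above the table; cartridge_mid lies on it when the cartridge is home.
- bottle: Bystander: closed bottle, 44 mm diameter, 85 mm high, standing, origin centre of underside.
- display: Bystander: small green display module, 80 x 36 x 14 mm, origin centre of underside.
- driver: Bystander: screwdriver 160 mm long lying on the table.
Not all that is in view belongs to the job. What is shaped like the cartridge but purple is not meant.

How it is judged (in metres and radians):
On the way, in this order (a step that is already met when the one before it is completed fails the run):
1. the knob is unscrewed until its engraved line points at the green dot, with the cartridge still in place (horizontal distance between mark and open_point below 0.005 m and x of cartridge in the frame of clamp above -0.01 m), for 0.2 s.
2. the cartridge is drawn out of the channel (x of cartridge in the frame of clamp below -0.06 m), for 0.1 s.
At the end, for the whole second after the job is handed in: Cartridge at rest in the cradle, tab up: middle within 6 mm of the recess middle, underside within 2.5 mm of its floor, tilt under 0.05 rad, in line within 0.12 rad either way round; knob line still at the green dot (mark within 5 mm of open_point, seen from above) (horizontal distance between mark and open_point below 0.005 m and horizontal distance between cartridge_mid and cradle_floor below 0.006 m and z of cartridge_mid in the frame of cradle below 0.0105 m and z of tab_top in the frame of cradle above 0.05 m and angle between cartridge's own z axis and vertical below 0.05 rad and angle between the x axis of cartridge and the x axis of cradle, either way round below 0.12 rad and linear speed of cartridge below 0.01 m/s); the robot touches nothing.
It fails at once if the rubber-mounted clamp is pressed down or pulled up by more than 2.5 mm (about 12 N) (height (world z) of channel_mouth above 0.0265 m or height (world z) of channel_mouth below 0.0215 m).
It fails at once if the cartridge is crushed, yanked or wedged in the clamp with more than 20 N (contact force between cartridge and clamp above 20 N).
It fails at once if the cartridge is pressed or dropped on the cradle with more than 25 N (contact force between cartridge and cradle above 25 N).
It fails at once if the bottle, display or screwdriver is moved more than 30 mm (distance of any of bottle, display, driver from where it was at the start of the episode above 0.03 m).
It also fails if it takes over 69 s, if anything falls off the work surface, if the arm or the gripper's body presses on something with over 40 N, if the wrist force passes 120 N, or if a joint passes its speed limit or range.

## Working session

There is one attempt and no reset: what is moved stays moved. The work goes in short steps, Python scripts to look and compute and a tool call to move; the robot and the scene stay as the last step left them, time stands still between calls to the robot, and variables do not carry over. Pictures are saved under pics/ and viewed, and the job is handed in when it is done.

Besides the shell and the picture viewer there is one more tool, called after ">>>" as name(argument=value, ...), one argument or row to a line, values as JSON. servo_tool: Moves the arm, as the interface text tells. Its arguments: {"type":"object","properties":{"commands":{"type":"array","items":{"type":"array","items":{"type":"array","items":{"type":"number"}}}},"force":{"type":"number"}},"required":["commands"]}

```bash
mkdir -p pics; ls
python3 - <<'E'
from bench import r
import cv2, numpy as np
print(r.sense())
for n in ("scene","top"):
    p,d=r.snapshot(n); cv2.imwrite(f"pics/{n}0.png",p[:,:,::-1]); np.save(f"pics/{n}0d.npy",d); np.save(f"pics/{n}0.npy",p)
    c=r.calibration(n); print(n,{k:np.round(v,3) for k,v in c.items()})
E
```

```text
pics
{'time': 0.0, 'joint_pos': array([ 7.22832218e+01,  7.51423773e+00,  8.53297358e+01,  2.01259106e-04,
        8.72615882e+01, -4.89448509e+00]), 'qd': array([-0.0386282 ,  0.09259124, -0.00096135, -0.0421325 ,  0.07297745,
       -0.10829415]), 'joint_efforts': array([-2.03093667e-03, -5.69411051e+01, -5.00543082e+01, -4.29740203e-04,
        1.49081298e-02,  1.45456954e-05]), 'tool_pos': array([132.97988786, 584.51273745, 230.24913138]), 'tcp_rot': array([ 174.99641199,   89.89443812, -107.82589092]), 'ft_force': array([-0.09625162, -0.93485436, -0.66826319]), 'wrist_torque': array([ 0.01622723, -0.02918146,  0.00489407]), 'finger_gap': 85.34857154128636}
scene {'fx': np.float64(531.993), 'fy': np.float64(531.993), 'cx': np.float64(321.633), 'cy': np.float64(237.296), 'dist': array([-0.063,  0.   ,  0.   ,  0.   ,  0.   ]), 'pose': array([[-3.780000e-01,  5.080000e-01, -7.740000e-01,  1.443823e+03],
       [ 9.260000e-01,  2.040000e-01, -3.180000e-01,  3.889370e+02],
       [-3.000000e-03, -8.370000e-01, -5.480000e-01,  7.337880e+02],
       [ 0.000000e+00,  0.000000e+00,  0.000000e+00,  1.000000e+00]])}
top {'fx': np.float64(601.794), 'fy': np.float64(601.794), 'cx': np.float64(324.406), 'cy': np.float64(231.261), 'dist': array([0.053, 0.   , 0.   , 0.   , 0.   ]), 'pose': array([[-1.100000e-02, -9.970000e-01,  7.300000e-02,  4.111370e+02],
       [-1.000000e+00,  1.100000e-02, -4.000000e-03,  1.778600e+01],
       [ 3.000000e-03, -7.300000e-02, -9.970000e-01,  1.457345e+03],
       [ 0.000000e+00,  0.000000e+00,  0.000000e+00,  1.000000e+00]])}
```

View pics/scene0.png

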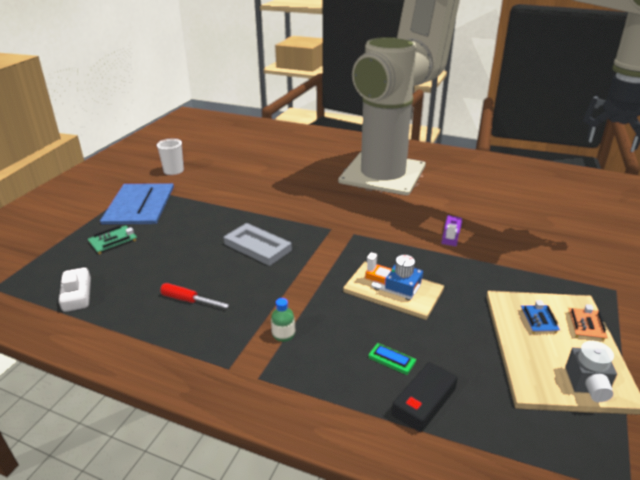

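View pics/top0.png

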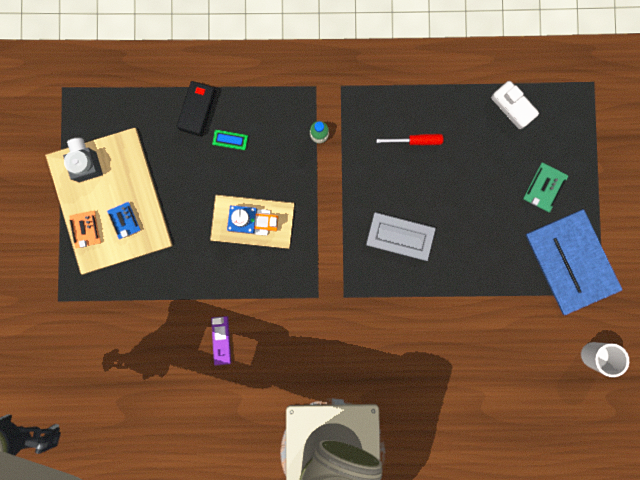

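The scene view shows the clamp with its knob at (404,265), the orange cartridge with white tab at (377,270) and the cradle at (258,243). In the top view the clamp is at (240,218), the tab at (268,221) and the cradle at (400,237). Three things could be mistaken for the cartridge: the purple slab at (221,341), the orange board at (85,228), and the orange slab at (265,221). Only the last one fits, because it sits in the blue clamp and carries the white tab. I'll enlarge the crop to confirm.

```bash
cat > h.py <<'E'
import cv2, numpy as np
from bench import r
def ray(c,uv):
    K=np.array([[c['fx'],0,c['cx']],[0,c['fy'],c['cy']],[0,0,1]])
    n=cv2.undistortPoints(np.array(uv,float).reshape(-1,1,2),K,np.array(c['dist'],float)).reshape(-1,2)
    P=np.array(c['pose']); d=np.c_[n,np.ones(len(n))]@P[:3,:3].T
    return P[:3,3],d
def plane(c,uv,z):
    o,d=ray(c,uv); return o+d*((z-o[2])/d[:,2])[:,None]
def proj(c,X):
    P=np.linalg.inv(np.array(c['pose'])); K=np.array([[c['fx'],0,c['cx']],[0,c['fy'],c['cy']],[0,0,1]])
    return cv2.projectPoints(np.array(X,float).reshape(-1,1,3),cv2.Rodrigues(P[:3,:3])[0],P[:3,3],K,np.array(c['dist'],float))[0].reshape(-1,2)
E
python3 - <<'E'
from h import *
p=np.load('pics/top0.npy')
a=cv2.resize(p[185:255,200:305],None,fx=7.5,fy=7.5,interpolation=cv2.INTER_CUBIC)
cv2.imwrite('pics/crop1.png',a[:,:,::-1])
c=r.calibration('top')
hsv=cv2.cvtColor(p,cv2.COLOR_RGB2HSV)
# cradle: grey, low sat on black mat
m=((hsv[...,1]<60)&(hsv[...,2]>90)).astype(np.uint8)
m2=np.zeros_like(m); m2[205:270,355:445]=m[205:270,355:445]
k=max(cv2.findContours(m2,cv2.RETR_EXTERNAL,cv2.CHAIN_APPROX_NONE)[0],key=cv2.contourArea)
w=plane(c,k.reshape(-1,2),22)[:,:2].astype(np.float32)
print('cradle',cv2.minAreaRect(w))
# plywood
m=((hsv[...,0]>10)&(hsv[...,0]<28)&(hsv[...,2]>150)&(hsv[...,1]>40)).astype(np.uint8)
m2=np.zeros_like(m); m2[185:258,200:305]=m[185:258,200:305]
k=cv2.convexHull(np.vstack(cv2.findContours(m2,cv2.RETR_EXTERNAL,cv2.CHAIN_APPROX_NONE)[0]))
w=plane(c,k.reshape(-1,2),12)[:,:2].astype(np.float32)
print('base',cv2.minAreaRect(w))
print('knob@87',plane(c,[[240,217]],87),'tab@76',plane(c,[[268,222]],76))
for n,uv in dict(bottle=(319,132),disp=(230,140),drv=(410,140)).items(): print(n,plane(c,[uv],15))
E
```

```text
cradle ((503.1921691894531, -169.1432647705078), (151.51434326171875, 83.01455688476562), 74.76075744628906)
base ((544.0222778320312, 186.7403564453125), (191.2205352783203, 111.2054443359375), 83.44740295410156)
knob@87 [[546.76707181 204.86532956  87.        ]] tab@76 [[535.62639776 142.05203583  76.        ]]
bottle [[759.25135956  22.66916924  15.        ]]
disp [[741.51598947 238.49699352  15.        ]]
drv [[ 737.09701123 -197.87625523   15.        ]]
```

View pics/crop1.png

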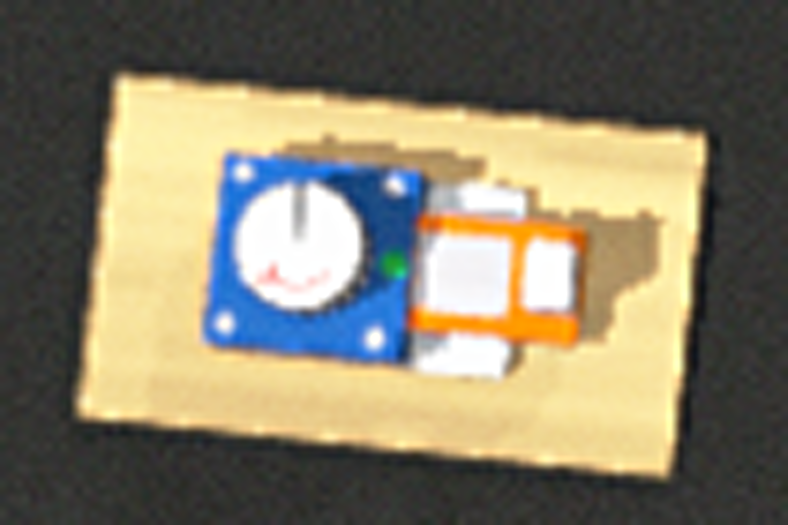

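```bash
cat >> h.py <<'E'
from scipy.spatial.transform import Rotation as Ro
def pose():
    s=r.sense(); return np.array(s['tool_pos']),Ro.from_euler('xyz',s['tcp_rot'],degrees=True).as_matrix(),s
def down(yawz):
    "tool x down, tool z (jaw) at world yaw (deg)"
    a=np.radians(yawz); z=np.array([np.cos(a),np.sin(a),0]); x=np.array([0,0,-1.]); return np.c_[x,np.cross(z,x),z]
def delta(p,R,tp,tR):
    return np.round(R.T@(np.array(tp)-p)/10,3), np.round(Ro.from_matrix(R.T@tR).as_rotvec(degrees=True),2)
E
python3 - <<'E'
from h import *
p,R,s=pose(); print(p,'\n',R.round(3)); print('jaw yaw',np.degrees(np.arctan2(R[1,2],R[0,2])))
c=r.calibration('wrist'); P=np.array(c['pose']); print('cam in tool',(R.T@(P[:3,3]-p)).round(1)); print((R.T@P[:3,:3]).round(3), c['fx'])
b=np.degrees(np.arctan2(205,547)); print(b)
for y in (35,-10,80): print(y,delta(p,R,[547,205,250],down(y)))
E
```

```text
[133.0066901  584.57742845 230.34776804] 
 [[-0.    -0.975  0.222]
 [-0.002  0.222  0.975]
 [-1.     0.    -0.002]]
jaw yaw 77.17552764764494
cam in tool [-143.2   81.4   -0.3]
[[ 0.    -0.315  0.949]
 [-0.    -0.949 -0.315]
 [ 1.    -0.    -0.   ]] 414.1869843766499
20.544565400159225
35 (array([ -1.924, -48.792, -27.825]), array([ 4.218e+01, -9.000e-02,  3.000e-02]))
-10 (array([ -1.924, -48.792, -27.825]), array([ 8.718e+01, -8.000e-02,  7.000e-02]))
80 (array([ -1.924, -48.792, -27.825]), array([-2.82, -0.1 , -0.01]))
```

The crop confirms it: the orange slab sits in the blue clamp's channel with the white tab beside it. The engraved line is at crop (298,210), pointing up the image, and the green dot is at (395,264), so the turn is about 95° clockwise. Next I move above the knob.

>>> servo_tool(
  commands=[
    [[0,2,-48.8,-27.8,32.2,0,0],[0,2,-48.8,-27.8,32.2,0,0],[0,2,-48.8,-27.8,32.2,0,0],[0,2,-48.8,-27.8,32.2,0,0],[0,2,-48.8,-27.8,32.2,0,0],[0,2,-48.8,-27.8,32.2,0,0],[0,2,-48.8,-27.8,32.2,0,0],[0,2,-48.8,-27.8,32.2,0,0]],
  ],
  force=40,
)

```text
time: 0.9
tool_pos: [428.9, 313.3, 216.7]
tcp_rot: [147.1, 90.0, -168.0]
ft_force: [0.2, 0.2, -0.4]
finger_gap: 85.5
```

Run:
```python
from h import *
p,R,s=pose(); print(p,s['time'],s['qd'].round(1)); print('jaw yaw',np.degrees(np.arctan2(R[1,2],R[0,2])))
print(delta(p,R,[547,205,210],down(45)))
```

```text
[428.86966595 313.29179227 216.73798792] 0.9 [-52.8  12.9 -10.7   0.1  -2.6 -52.4]
jaw yaw 44.98129251544447
(array([  0.671, -16.01 ,   0.701]), array([-0.02, -0.01, -0.01]))
```

>>> servo_tool(
  commands=[
    [[0,0.5,-13.5,0.5,0,0,0],[0,0.5,-13.5,0.5,0,0,0],[0,0.5,-13.5,0.5,0,0,0],[0,0.5,-13.5,0.5,0,0,0],[0,0.5,-13.5,0.5,0,0,0],[0,0.5,-13.5,0.5,0,0,0]],
  ],
)

```text
time: 1.5
tool_pos: [526.1, 223.7, 211.7]
tcp_rot: [126.9, 89.9, 171.9]
ft_force: [-0.2, -0.3, -0.2]
finger_gap: 85.5
```

Run:
```python
from h import *
p,R,s=pose(); print(p,s['time'],s['qd'].round(1),s['ft_force'].round(2)); print('jaw yaw',np.degrees(np.arctan2(R[1,2],R[0,2])))
c=r.calibration('wrist')
im,d=r.snapshot('wrist'); np.save('pics/w1.npy',im); np.save('pics/w1d.npy',d)
import pickle; pickle.dump(c,open('pics/w1.pkl','wb'))
cv2.imwrite('pics/w1.png',im[:,:,::-1])
print(delta(p,R,[547,205,210],down(45)))
```

```text
[526.09698083 223.69729696 211.71917206] 1.5 [ 0.9 -0.5  0.1 -0.2 -0.  -0.1] [-0.23 -0.32 -0.19]
jaw yaw 45.01126699962546
(array([ 0.17 , -2.8  ,  0.156]), array([ 0.01, -0.03, -0.04]))
```

View pics/w1.png

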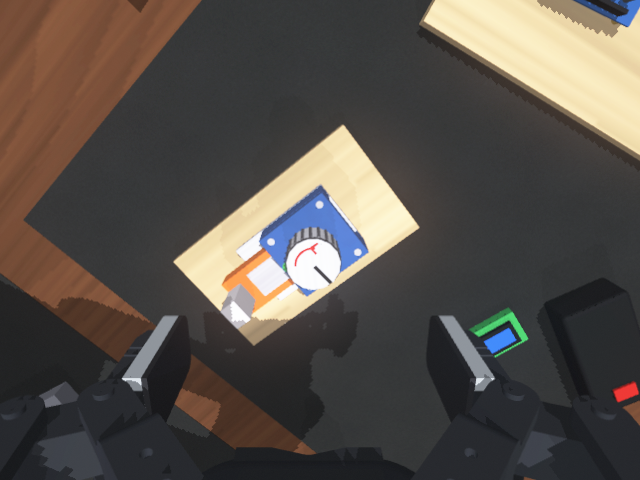

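The wrist view shows the knob top at about (313,265), with its line running to (328,280). The dot is partly hidden at (287,267), and the tab is at (237,305). Next I measure these.

Run:
```python
from h import *
import pickle
p=np.load('pics/w1.npy'); d=np.load('pics/w1d.npy'); c=pickle.load(open('pics/w1.pkl','rb'))
hsv=cv2.cvtColor(p,cv2.COLOR_RGB2HSV)
cv2.imwrite('pics/crop2.png',cv2.resize(p[170:350,160:430],None,fx=2.9,fy=2.9,interpolation=cv2.INTER_CUBIC)[:,:,::-1])
m=((hsv[...,1]<40)&(hsv[...,2]>215)).astype(np.uint8)
m2=np.zeros_like(m); m2[230:300,280:345]=m[230:300,280:345]
m2=cv2.morphologyEx(m2,cv2.MORPH_OPEN,np.ones((2,2)))
k=max(cv2.findContours(m2,cv2.RETR_EXTERNAL,cv2.CHAIN_APPROX_NONE)[0],key=cv2.contourArea)
k=cv2.convexHull(k); w=plane(c,k.reshape(-1,2),87)[:,:2].astype(np.float32)
(e,rad)=cv2.minEnclosingCircle(w); print('knob circ',e,rad, cv2.fitEllipse(k), cv2.fitEllipse(w))
print('depth z at knob', [ (np.array(c['pose'])@np.array([0,0,0,1]))[2]])
o,dd=ray(c,[[310,270]]); print('z knob by depth', (o+dd*d[270,310])[0])
print('tab by depth', [(ray(c,[[u,v]])[0]+ray(c,[[u,v]])[1]*d[v,u])[0].round(1) for u,v in ((236,296),(240,300),(237,310))])
# base
m=((hsv[...,0]>10)&(hsv[...,0]<30)&(hsv[...,2]>120)&(hsv[...,1]>30)).astype(np.uint8)
m2=np.zeros_like(m); m2[115:355,165:428]=m[115:355,165:428]
cs=[x for x in cv2.findContours(m2,cv2.RETR_EXTERNAL,cv2.CHAIN_APPROX_NONE)[0] if cv2.contourArea(x)>300]
k=cv2.convexHull(np.vstack(cs)); w=plane(c,k.reshape(-1,2),12)[:,:2].astype(np.float32)
print('base',cv2.minAreaRect(w))
m=((hsv[...,2]<90)).astype(np.uint8)
ys,xs=np.nonzero(m[262:292,300:340]); ww=plane(c,np.c_[xs+300,ys+262],87)[:,:2]; 
r_=np.hypot(*(ww-np.array(e)).T); g=ww[r_<17]; print('line',g.round(1).tolist())
```

```text
knob circ (548.6240844726562, 197.59188842773438) 27.178646087646484 ((308.20330810546875, 271.50567626953125), (51.80079650878906, 74.3270492553711), 47.168800354003906) ((549.2354736328125, 199.38494873046875), (37.66025161743164, 54.44035339355469), 3.9940555095672607)
depth z at knob [np.float64(354.966589158106)]
z knob by depth [548.03375321 202.65299169  90.37172307]
tab by depth [array([530.4, 139.8,  66. ]), array([534.6, 140. ,  67.1]), array([536.5, 136.6,  76.3])]
base ((544.41455078125, 186.9119873046875), (190.709716796875, 111.08458709716797), 83.42758178710938)
line [[549.9, 205.7], [550.4, 206.2], [550.5, 205.2], [550.9, 205.7], [551.4, 206.2], [551.5, 205.2], [552.0, 205.7], [552.5, 206.2], [552.5, 205.1], [553.0, 205.6], [553.5, 206.1], [553.5, 205.1], [554.0, 205.6], [554.5, 206.1], [554.6, 205.1], [555.1, 205.5], [555.6, 206.0], [555.6, 205.0], [556.1, 205.5], [556.6, 206.0], [556.7, 205.0], [557.2, 205.5], [557.7, 206.0], [557.7, 204.9], [558.2, 205.4], [558.7, 205.9], [558.7, 204.9], [559.2, 205.4], [559.7, 205.9], [559.8, 204.9], [560.3, 205.4], [560.8, 205.9], [560.8, 204.8], [561.3, 205.3], [561.8, 205.8], [561.9, 204.8], [562.4, 205.3], [562.9, 205.8], [562.9, 204.8], [563.4, 205.3], [564.0, 204.7]]
```

View pics/crop2.png

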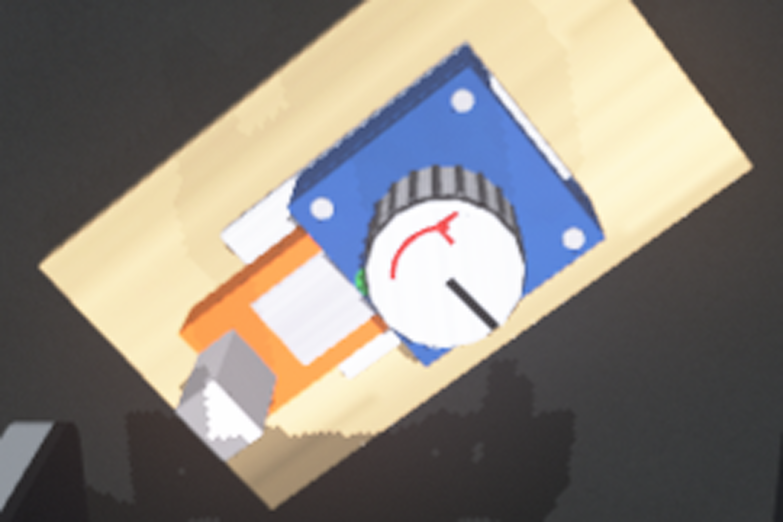

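Run:
```python
from h import *
import pickle
p=np.load('pics/w1.npy'); d=np.load('pics/w1d.npy'); c=pickle.load(open('pics/w1.pkl','rb'))
hsv=cv2.cvtColor(p,cv2.COLOR_RGB2HSV)
m=((hsv[...,1]<25)&(hsv[...,2]>200)).astype(np.uint8)
g=np.zeros_like(m); cv2.circle(g,(314,264),29,1,-1); m&=g
n,l,st,_=cv2.connectedComponentsWithStats(m); i=1+st[1:,4].argmax(); print(st[i])
k=cv2.convexHull(np.argwhere(l==i)[:,::-1].astype(np.int32)); w=plane(c,k.reshape(-1,2),87)[:,:2].astype(np.float32)
print('circ',cv2.minEnclosingCircle(w),cv2.fitEllipse(w))
o,dd=ray(c,[[u,v] for u in (300,305,310) for v in (262,267)]); print([d[v,u] for u in (300,305,310) for v in (262,267)])
# tab top: bright face
q=lambda uv,z: plane(c,[uv],z)[0].round(1)
f=lambda x,y:(160+x/2.9,170+y/2.9)
print('dot',q(f(361,280),54),'line ends',q(f(450,283),87),q(f(494,325),87))
print('tab corners',[q(f(*a),76).tolist() for a in ((207,380),(178,412),(232,455),(265,420))])
print('slab corner -x,+y?',q(f(180,332),42))
```

```text
[ 286  239   55   51 1949]
circ ((547.6273193359375, 205.2194061279297), 19.753379821777344) ((547.6727294921875, 205.70321655273438), (37.33888244628906, 38.996116638183594), 11.780076026916504)
[np.float32(284.54172), np.float32(286.35083), np.float32(284.10046), np.float32(285.09247), np.float32(284.32828), np.float32(284.7998)]
dot [542.8 179.9  54. ] line ends [550.3 205.5  87. ] [565.8 205.3  87. ]
tab corners [[528.6, 139.1, 76.0], [529.4, 126.8, 76.0], [547.8, 127.3, 76.0], [547.0, 141.2, 76.0]]
slab corner -x,+y? [520.3 127.8  42. ]
```

>>> servo_tool(
  commands=[
    [[0,8,-2.8,0.15,0,0,0],[0,8,-2.8,0.15,0,0,0],[0,8,-2.8,0.15,0,0,0],[0,8,-2.8,0.15,0,0,0]],
  ],
)

```text
time: 1.95
tool_pos: [546.7, 205.2, 132.1]
tcp_rot: [138.6, 89.9, -176.3]
ft_force: [0.1, 0.8, -0.6]
finger_gap: 85.2
```

Run:
```python
from h import *
p,R,s=pose(); print(p,s['time'],s['qd'].round(1),s['ft_force'].round(2),R.round(3).tolist())
print(delta(p,R,[547,205.3,57],down(45)))
```

```text
[546.65098351 205.16449965 132.11066006] 1.95 [ 0.2 -1.8 -2.5  0.   0.1  0.1] [ 0.15  0.81 -0.64] [[-0.002, -0.707, 0.707], [-0.0, 0.707, 0.707], [-1.0, 0.001, -0.001]]
(array([ 7.511, -0.023,  0.044]), array([ 0.03, -0.07, -0.06]))
```

Next I go down around the knob and close gently, watching the forces.

>>> servo_tool(
  commands=[
    [[0,4,0,0,0,0,0],[0,7.4,0,0,0,0,0],[0,7.4,0,0,0,0,0],[0,7.4,0,0,0,0,0]],
  ],
)

```text
time: 2.35
tool_pos: [548.2, 205.3, 60.3]
tcp_rot: [-24.5, 89.9, 20.6]
ft_force: [-0.1, 0.2, 0.7]
finger_gap: 85.5
```

>>> servo_tool(
  commands=[
    [[90,0,0,0,0,0,0],[90,0,0,0,0,0,0],[90,0,0,0,0,0,0],[90,0,0,0,0,0,0]],
  ],
  force=30,
)

```text
time: 2.75
tool_pos: [548.3, 204.5, 59.1]
tcp_rot: [-29.0, 89.9, 15.9]
ft_force: [-0.5, -0.0, -0.2]
finger_gap: 55.6
```

Run:
```python
from h import *
p,R,s=pose(); print(p,s['time'],s['qd'].round(1),s['ft_force'].round(2),s['wrist_torque'].round(3),s['finger_gap'])
im,d=r.snapshot('wrist'); cv2.imwrite('pics/w2.png',im[:,:,::-1])
```

```text
[548.3201504  204.49144722  59.11385488] 2.75 [-0.   0.4  0.4  0.  -0.2 -0. ] [-0.47 -0.02 -0.18] [ 0.005 -0.015  0.029] 55.55335651650642
```

View pics/w2.png

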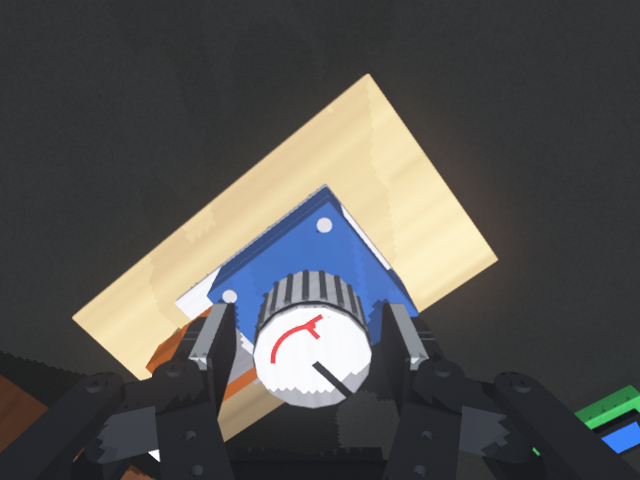

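>>> servo_tool(
  commands=[
    [[125,0.1,0.15,0,0,0,0],[160,0.1,0.15,0,0,0,0],[180,0.1,0.15,0,0,0,0],[180,0.1,0.15,0,0,0,0],[180,0.1,0.15,0,0,0,0]],
  ],
  force=30,
)

```text
time: 3.3
tool_pos: [547.4, 206.2, 57.7]
tcp_rot: [-9.2, 89.9, 35.8]
ft_force: [2.5, 4.4, 1.4]
finger_gap: 37.4
```

Run:
```python
from h import *
p,R,s=pose(); print(p,s['time'],s['qd'].round(1),s['ft_force'].round(2),s['wrist_torque'].round(3),s['finger_gap'])
```

```text
[547.41945986 206.21267029  57.66617289] 3.3 [-0.   0.1  0.  -0.  -0.1 -0.1] [2.52 4.35 1.37] [ 0.449 -0.193 -0.049] 37.35968674972066
```

>>> servo_tool(
  commands=[
    [[180,-0.03,0,0.05,4,0,0],[180,-0.06,0,0.05,8,0,0],[180,-0.09,0,0.05,12,0,0],[180,-0.09,0,0.05,12,0,0]],
  ],
  force=30,
)

```text
time: 3.7
tool_pos: [547.4, 206.3, 58.4]
tcp_rot: [9.4, 89.9, 42.3]
ft_force: [1.9, 2.7, 2.1]
finger_gap: 37.4
```

```bash
cat > st.py <<'E'
from h import *
p,R,s=pose(); print(p.round(2),s['time'],'qd',abs(s['qd']).max().round(1),'F',s['ft_force'].round(2),'M',s['wrist_torque'].round(3),'gap',round(s['finger_gap'],2),'yaw',np.degrees(np.arctan2(R[1,2],R[0,2])).round(2),'xdir',R[:,0].round(3), 'j',s['joint_pos'].round(1))
E
python3 st.py
```

```text
[547.36 206.26  58.42] 3.7 qd 4.7 F [1.9  2.74 2.13] M [ 0.366  0.033 -0.076] gap 37.42 yaw 32.92 xdir [ 0.001  0.001 -1.   ] j [ 15.6  13.6  97.2   0.   69.2 -17.3]
```

>>> servo_tool(
  commands=[
    [[180,-0.08,0,0.0,7,0,0],[180,-0.14,0,0.0,14,0,0],[180,-0.2,0,0.0,21,0,0],[180,-0.2,0,0.0,21,0,0],[180,-0.2,0,0.0,21,0,0]],
  ],
)

```text
time: 4.2
tool_pos: [547.2, 206.2, 60.2]
tcp_rot: [47.9, 89.9, 60.1]
ft_force: [1.5, 5.3, 2.8]
finger_gap: 36.9
```

```bash
cat > look.py <<'E'
import sys
from h import *
import pickle
n=sys.argv[1]; cam=sys.argv[2] if len(sys.argv)>2 else 'wrist'
c=r.calibration(cam); im,d=r.snapshot(cam); np.save(f'pics/{n}.npy',im); np.save(f'pics/{n}d.npy',d); pickle.dump(c,open(f'pics/{n}.pkl','wb')); cv2.imwrite(f'pics/{n}.png',im[:,:,::-1])
E
python3 st.py; python3 look.py w3
```

```text
[547.18 206.22  60.18] 4.2 qd 0.2 F [1.47 5.3  2.81] M [ 0.795  0.147 -0.095] gap 36.94 yaw 12.25 xdir [ 0.     0.001 -1.   ] j [15.6 13.4 97.1  0.  69.4  3.3]
```

View pics/w3.png

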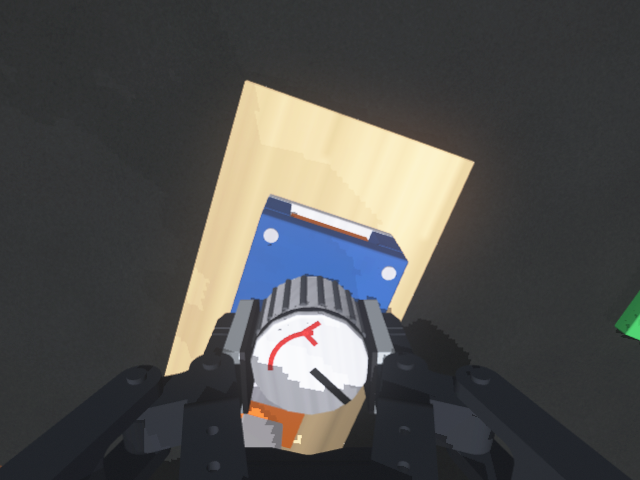

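>>> servo_tool(
  commands=[
    [[180,-0.1,0,0.0,7,0,0],[180,-0.18,0,0.0,14,0,0],[180,-0.25,0,0.0,21,0,0],[180,-0.25,0,0.0,21,0,0],[180,-0.25,0,0.0,21,0,0]],
  ],
)

```text
time: 4.75
tool_pos: [547.0, 206.3, 62.4]
tcp_rot: [93.7, 89.9, 84.9]
ft_force: [1.1, 5.9, 1.7]
finger_gap: 37.0
```

```bash
python3 st.py
```

```text
[546.98 206.3   62.41] 4.75 qd 0.5 F [1.13 5.92 1.66] M [ 1.009  0.096 -0.059] gap 37.03 yaw -8.81 xdir [ 0.     0.001 -1.   ] j [15.6 13.3 97.1  0.1 69.6 24.4]
```

>>> servo_tool(
  commands=[
    [[180,-0.08,0.05,0.0,7,0,0],[180,-0.15,0.05,0.0,14,0,0],[180,-0.22,0.05,0.0,21,0,0],[180,-0.22,0.05,0.0,21,0,0],[180,-0.22,0.05,0.0,21,0,0]],
  ],
)

```text
time: 5.25
tool_pos: [546.9, 206.5, 64.4]
tcp_rot: [159.4, 90.0, 129.8]
ft_force: [1.5, 5.7, 0.0]
finger_gap: 36.8
```

```bash
python3 st.py; python3 look.py w4; python3 look.py t4 top;  python3 - <<'E'
from h import *
p=np.load('pics/t4.npy'); cv2.imwrite('pics/crop4.png',cv2.resize(p[185:255,200:305],None,fx=7.5,fy=7.5,interpolation=cv2.INTER_CUBIC)[:,:,::-1])
E
```

```text
[546.85 206.52  64.37] 5.25 qd 0.6 F [1.54 5.74 0.  ] M [ 1.134  0.236 -0.113] gap 36.82 yaw -29.67 xdir [-0.     0.001 -1.   ] j [15.6 13.2 97.   0.  69.9 45.3]
```

View pics/w4.png

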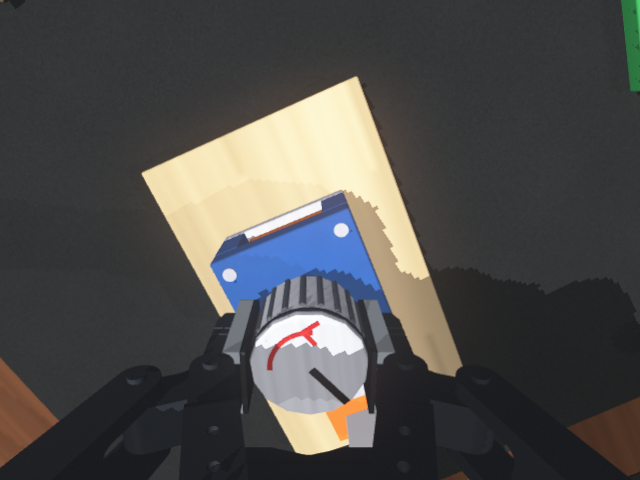

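The knob turns with the gripper, and the line now runs from (312,371) to (346,402). Next I work out its angle.

```bash
cat > ang.py <<'E'
import sys
from h import *
import pickle
n=sys.argv[1]; z=float(sys.argv[2]); x0,x1,y0,y1=map(int,sys.argv[3:7])
c=pickle.load(open(f'pics/{n}.pkl','rb')); p=np.load(f'pics/{n}.npy'); 
m=(p.max(2)<90).astype(np.uint8)
g=np.zeros_like(m); g[y0:y1,x0:x1]=1; m&=g
k,l,st,_=cv2.connectedComponentsWithStats(m); i=1+st[1:,4].argmax(); q=np.argwhere(l==i)[:,::-1]
w=plane(c,q,z)[:,:2].astype(np.float32)
v=cv2.fitLine(w,cv2.DIST_L2,0,.01,.01).ravel(); a=np.degrees(np.arctan2(v[1],v[0]))
print(st[i],'line angle',a,'pt',v[2:], 'ends',w[w@v[:2]==(w@v[:2]).min()],w[w@v[:2]==(w@v[:2]).max()])
E
python3 ang.py w1 87 300 340 265 288
python3 ang.py w3 90 309 344 366 396
python3 ang.py w4 94 309 344 366 396
```

```text
[315 267  16  16  46] line angle -2.0662887 pt [557.69763 205.45314] ends [[549.9142 205.7287]] [[565.5447 205.1755]]
[310 369  34  27 244] line angle -34.142387 pt [553.68384 200.3297 ] ends [[547.7332  203.77994]] [[560.0778  196.84732]]
[309 368  35  28 274] line angle -76.03344 pt [547.4123  197.49808] ends [[546.1506  204.17975]] [[550.0581  190.27419]]
```

>>> servo_tool(
  commands=[
    [[180,-0.06,0.0,0.0,7,0,0],[180,-0.12,0.0,0.0,14,0,0],[180,-0.17,0.0,0.0,20.5,0,0],[180,-0.17,0.0,0.0,20.5,0,0],[180,-0.17,0.0,0.0,20.5,0,0]],
  ],
)

```text
time: 5.85
tool_pos: [546.8, 206.7, 66.1]
tcp_rot: [167.0, 89.9, 116.9]
ft_force: [1.7, 5.8, -0.0]
finger_gap: 37.0
```

```bash
python3 st.py; python3 look.py w5; python3 ang.py w5 95.5 309 344 366 396
```

```text
[546.81 206.74  66.13] 5.85 qd 0.4 F [ 1.66  5.83 -0.04] M [ 1.41   0.216 -0.087] gap 36.98 yaw -50.16 xdir [-0.     0.001 -1.   ] j [15.7 13.  96.9  0.1 70.1 65.8]
[309 368  35  28 268] line angle 83.52924 pt [543.96387 197.70654] ends [[544.02356 189.96901]] [[545.22736 204.38025]]
```

View pics/w5.png

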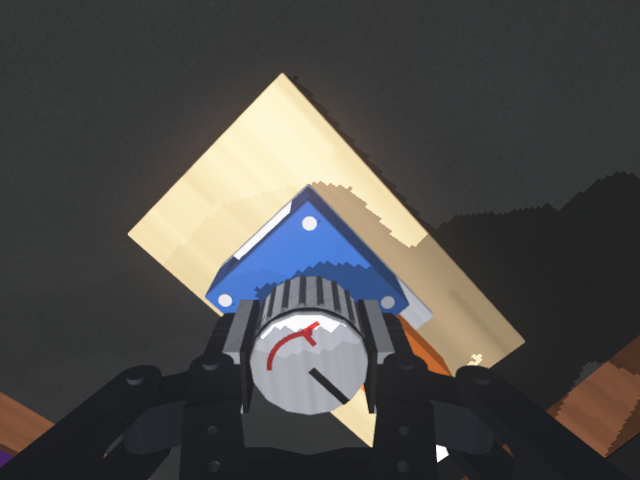

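The line is at −96.5°, matching the clamp axis at −96.6°. I open the fingers and lift.

>>> servo_tool(
  commands=[
    [[120,0,0.0,0.0,0,0,0],[60,0,0,0,0,0,0],[0,0,0,0,0,0,0],[0,0,0,0,0,0,0],[0,-1,0.0,0.0,0,0,0],[0,-5,0.0,0.0,0,0,0],[0,-9,0.0,0.0,0,0,0],[0,-9,0.0,0.0,0,0,0]],
  ],
)

```text
time: 6.7
tool_pos: [551.3, 207.3, 164.7]
tcp_rot: [65.5, 89.3, 15.0]
ft_force: [1.1, 0.2, 0.2]
finger_gap: 85.5
```

```bash
python3 st.py
python3 - <<'E'
from h import *
p,R,s=pose()
print('to view tab', delta(p,R,[538.4,150,200],down(-6.5)))
E
```

```text
[551.25 207.31 164.66] 6.7 qd 3.8 F [1.06 0.22 0.18] M [-0.024 -0.011  0.009] gap 85.49 yaw -50.5 xdir [ 0.011  0.003 -1.   ] j [15.6  7.4 92.4 -0.  79.5 66.1]
to view tab (array([-3.566, -4.599,  3.622]), array([-44.  ,   0.51,  -0.48]))
```

>>> servo_tool(
  commands=[
    [[0,-3.5,-4.6,3.6,-44,0,0],[0,-3.5,-4.6,3.6,-44,0,0],[0,-3.5,-4.6,3.6,-44,0,0],[0,-3.5,-4.6,3.6,-44,0,0],[0,-3.5,-4.6,3.6,-44,0,0],[0,-3.5,-4.6,3.6,-44,0,0],[0,-3.5,-4.6,3.6,-44,0,0],[0,-3.5,-4.6,3.6,-44,0,0]],
  ],
)

```text
time: 7.5
tool_pos: [534.5, 149.2, 191.5]
tcp_rot: [-10.7, 90.0, -17.4]
ft_force: [-0.5, -0.0, 0.0]
finger_gap: 85.4
```

```bash
python3 st.py; python3 look.py w6
```

```text
[534.47 149.22 191.46] 7.5 qd 0.6 F [-0.54 -0.04  0.03] M [-0.025  0.027  0.037] gap 85.38 yaw -6.71 xdir [ 0. -0. -1.] j [10.3  1.7 95.5 -0.  82.8 17. ]
```

View pics/w6.png

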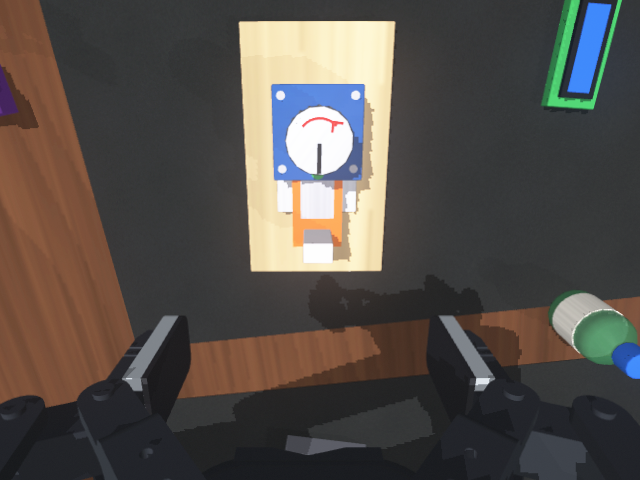

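The line (318,155) points straight at the green dot (318,177). The bright top face of the tab is around (318,253).

Run:
```python
from h import *
import pickle
c=pickle.load(open('pics/w6.pkl','rb')); p=np.load('pics/w6.npy')
g=p.min(2); 
m=(g>225).astype(np.uint8); b=np.zeros_like(m); b[235:272,295:342]=1; m&=b
k,l,st,_=cv2.connectedComponentsWithStats(m); i=1+st[1:,4].argmax(); print(st[i])
q=np.argwhere(l==i)[:,::-1]; w=plane(c,q,76)[:,:2].astype(np.float32); t=cv2.minAreaRect(w); print('tab',t)
hsv=cv2.cvtColor(p,cv2.COLOR_RGB2HSV)
m=((hsv[...,0]>10)&(hsv[...,0]<30)&(hsv[...,2]>120)&(hsv[...,1]>30)).astype(np.uint8); b=np.zeros_like(m); b[15:275,232:400]=1; m&=b
cs=[x for x in cv2.findContours(m,cv2.RETR_EXTERNAL,cv2.CHAIN_APPROX_NONE)[0] if cv2.contourArea(x)>300]
kk=cv2.convexHull(np.vstack(cs)); print('base',cv2.minAreaRect(plane(c,kk.reshape(-1,2),12)[:,:2].astype(np.float32)))
P,R,s=pose()
print(delta(P,R,[*t[0],60],down(-6.57)))
```

```text
[303 244  30  19 566]
tab ((538.21923828125, 132.32557678222656), (12.791132926940918, 19.445425033569336), 83.2363052368164)
base ((544.6050415039062, 186.79466247558594), (189.9668731689453, 110.50083923339844), 83.3870620727539)
(array([13.145, -1.633,  0.565]), array([-0.1 ,  0.01,  0.  ]))
```

>>> servo_tool(
  commands=[
    [[0,4,-1.6,0.55,0,0,0],[0,8,-1.6,0.55,0,0,0],[0,9.5,-1.6,0.55,0,0,0],[0,9.5,-1.6,0.55,0,0,0],[0,9.5,-1.6,0.55,0,0,0]],
  ],
)

```text
time: 8.05
tool_pos: [538.8, 133.0, 97.7]
tcp_rot: [18.3, 89.9, 11.7]
ft_force: [0.1, 0.6, 0.1]
finger_gap: 85.3
```

```bash
python3 st.py
python3 - <<'E'
from h import *
P,R,s=pose()
print(delta(P,R,[538.2,132.0,50],down(-6.57)))
E
```

```text
[538.81 133.03  97.7 ] 8.05 qd 1.5 F [0.12 0.64 0.13] M [-0.043  0.041  0.015] gap 85.27 yaw -6.54 xdir [ 0.001  0.    -1.   ] j [  8.6   6.5 100.7   0.   72.8  15.1]
(array([ 4.77 , -0.111, -0.054]), array([ 0.03,  0.06, -0.02]))
```

>>> servo_tool(
  commands=[
    [[0,2.5,-0.1,-0.05,0,0,0],[0,4.6,-0.1,-0.05,0,0,0],[60,4.6,-0.1,-0.05,0,0,0],[120,4.6,-0.1,-0.05,0,0,0],[160,4.6,-0.1,-0.05,0,0,0],[160,4.6,-0.1,-0.05,0,0,0],[160,4.6,-0.1,-0.05,0,0,0]],
  ],
  force=25,
)

```text
time: 8.75
tool_pos: [538.4, 131.9, 51.6]
tcp_rot: [15.1, 89.9, 8.6]
ft_force: [0.5, 0.2, -0.1]
finger_gap: 31.9
```

```bash
python3 st.py
python3 - <<'E'
from h import *
P,R,s=pose()
print(delta(P,R,[538.2,132.0,50],down(-6.57)))
E
python3 look.py w7
```

```text
[538.37 131.9   51.64] 8.75 qd 0.4 F [ 0.54  0.19 -0.07] M [-0.007 -0.017  0.029] gap 31.95 yaw -6.52 xdir [ 0.002  0.    -1.   ] j [  8.5   9.6 102.5   0.   67.8  15. ]
(array([ 0.164,  0.008, -0.018]), array([ 0.05,  0.11, -0.03]))
```

View pics/w7.png

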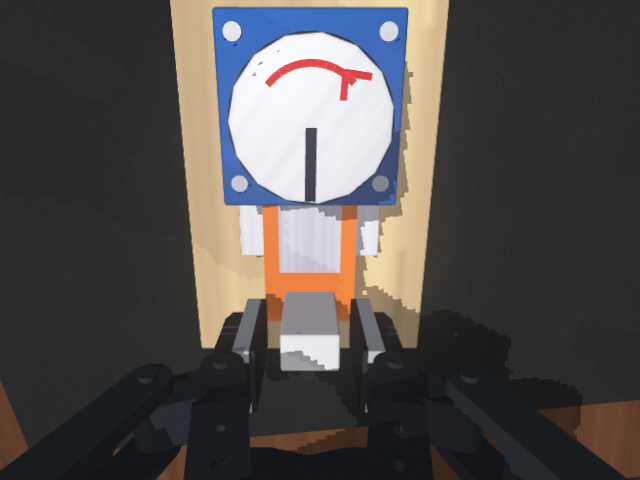

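The fingers sit evenly on both sides of the tab (281–340, row 350). I close them.

>>> servo_tool(
  commands=[
    [[180,0,0,0,0,0,0],[200,0,0,0,0,0,0],[220,0,0,0,0,0,0],[220,0,0,0,0,0,0],[220,0,0,0,0,0,0]],
  ],
  force=30,
)

```text
time: 9.3
tool_pos: [537.7, 131.7, 50.5]
tcp_rot: [12.6, 90.0, 6.1]
ft_force: [0.4, -1.2, 2.1]
finger_gap: 19.4
```

```bash
python3 st.py
```

```text
[537.67 131.72  50.49] 9.3 qd 0.1 F [ 0.45 -1.18  2.08] M [-0.04  -0.079 -0.051] gap 19.45 yaw -6.53 xdir [ 0.  0. -1.] j [  8.5   9.7 102.5  -0.   67.7  15. ]
```

>>> servo_tool(
  commands=[
    [[220,-0.02,-0.1,0,0,0,0],[220,-0.03,-0.3,0,0,0,0],[220,-0.03,-0.6,0,0,0,0],[220,-0.03,-0.9,0,0,0,0],[220,-0.03,-0.9,0,0,0,0]],
  ],
)

```text
time: 9.8
tool_pos: [536.3, 122.2, 50.6]
tcp_rot: [-128.9, 90.0, -135.4]
ft_force: [-0.1, -0.2, 1.1]
finger_gap: 19.8
```

```bash
python3 st.py
```

```text
[536.31 122.23  50.57] 9.8 qd 0.4 F [-0.12 -0.24  1.08] M [-0.105  0.048  0.008] gap 19.83 yaw -6.54 xdir [-0. -0. -1.] j [  7.5   9.2 103.1  -0.   67.7  14.1]
```

Almost no resistance, so I carry on pulling.

>>> servo_tool(
  commands=[
    [[220,-0.01,-0.5,0,0,0,0],[220,-0.02,-1.0,0,0,0,0],[220,-0.02,-1.5,0,0,0,0],[220,-0.02,-2.0,0,0,0,0],[220,-0.02,-2.5,0,0,0,0],[220,-0.02,-2.5,0,0,0,0]],
  ],
)

```text
time: 10.4
tool_pos: [533.5, 97.0, 50.8]
tcp_rot: [-109.2, 90.0, -115.7]
ft_force: [-0.2, -1.4, -0.4]
finger_gap: 19.5
```

```bash
python3 st.py; python3 look.py w8
```

```text
[533.49  97.    50.77] 10.4 qd 0.7 F [-0.23 -1.43 -0.36] M [-0.125  0.025 -0.014] gap 19.5 yaw -6.56 xdir [-0.    -0.001 -1.   ] j [  4.9   8.1 104.3  -0.   67.6  11.5]
```

View pics/w8.png

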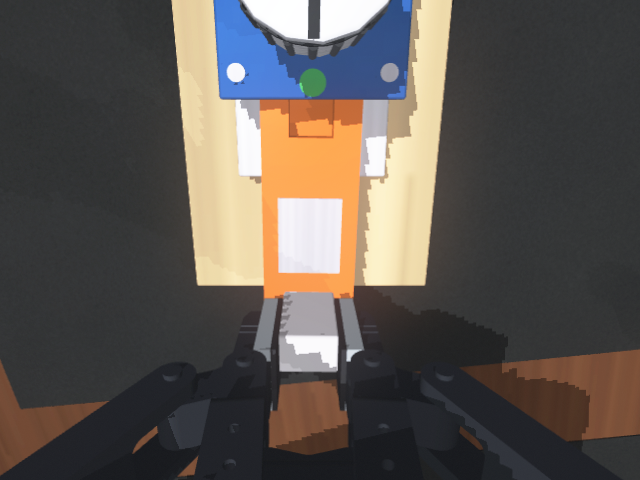

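Sliding cleanly: the pocket is now showing at (311,118) and the line still points at the dot. I continue out to 85 mm and firm up the grip before lifting.

>>> servo_tool(
  commands=[
    [[220,0,-0.7,0,0,0,0],[220,0,-1.4,0,0,0,0],[220,0,-2.1,0,0,0,0],[220,0,-2.8,0,0,0,0],[220,0,-3.5,0,0,0,0],[220,0,-4.2,0,0,0,0],[220,0,-4.8,0,0,0,0],[220,0,-4.8,0,0,0,0]],
  ],
  force=45,
)

```text
time: 11.25
tool_pos: [528.1, 49.2, 50.8]
tcp_rot: [-103.7, 90.0, -110.3]
ft_force: [-1.1, -1.2, -0.2]
finger_gap: 18.8
```

```bash
python3 st.py
```

```text
[528.07  49.24  50.83] 11.25 qd 1.0 F [-1.1  -1.16 -0.17] M [-0.138 -0.013  0.048] gap 18.79 yaw -6.57 xdir [-0.    -0.001 -1.   ] j [ -0.2   6.3 106.3  -0.   67.4   6.4]
```

The cartridge is 83 mm out and clear. I lift it gently.

>>> servo_tool(
  commands=[
    [[220,-0.3,0,0,0,0,0],[220,-1,0,0,0,0,0],[220,-3,-0.5,0,0,0,0],[220,-6,-1.5,0,0,0,0],[220,-9,-3,0,0,0,0],[220,-10.5,-4,0,0,0,0],[220,-10.5,-4,0,0,0,0],[220,-10.5,-4,0,0,0,0]],
  ],
  force=60,
)

```text
time: 12.05
tool_pos: [523.4, 10.7, 155.1]
tcp_rot: [142.0, 90.0, 135.4]
ft_force: [0.1, 0.4, -1.7]
finger_gap: 18.8
```

```bash
python3 st.py; python3 look.py w9; python3 look.py s9 scene
python3 - <<'E'
from h import *
P,R,s=pose()
print(delta(P,R,[390,-130,170],down(-15.2)))
E
```

```text
[523.4   10.71 155.13] 12.05 qd 1.4 F [ 0.06  0.45 -1.7 ] M [-0.104  0.004  0.029] gap 18.76 yaw -6.56 xdir [-0.  0. -1.] j [ -4.5  -1.6 102.7   0.   78.9   2.1]
(array([ -1.586, -15.52 , -11.566]), array([ 8.69, -0.18,  0.  ]))
```

View pics/w9.png

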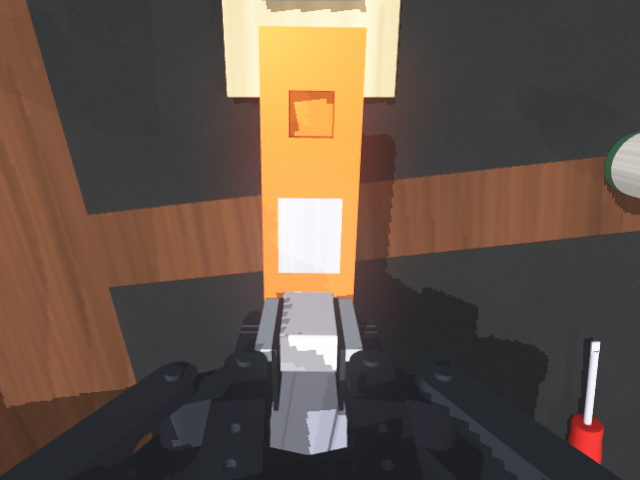

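View pics/s9.png

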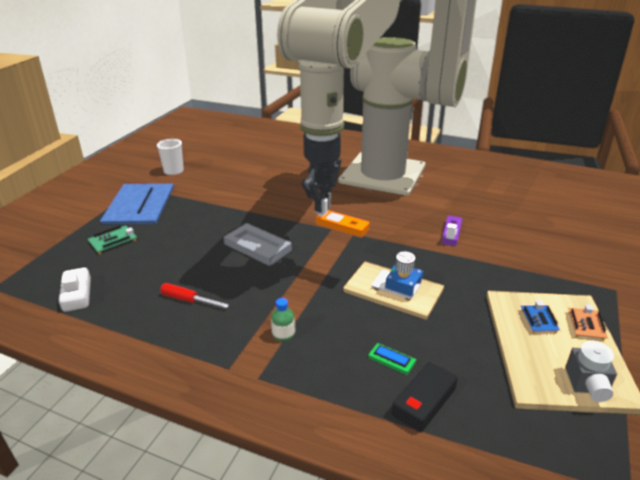

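The cartridge hangs level: its label (278–342, rows 198–273) is where it was when the slab lay on the channel floor. Next I move beside the cradle to look at it.

>>> servo_tool(
  commands=[
    [[220,-0.5,-4,-3,2,0,0],[220,-1.5,-8,-6,4,0,0],[220,-1.5,-12,-9,6,0,0],[220,-1.5,-15.5,-11.5,8.7,0,0],[220,-1.5,-15.5,-11.5,8.7,0,0],[220,-1.5,-15.5,-11.5,8.7,0,0],[220,-1.5,-15.5,-11.5,8.7,0,0]],
  ],
)

```text
time: 12.85
tool_pos: [391.9, -129.5, 170.0]
tcp_rot: [147.0, 89.9, 131.9]
ft_force: [0.7, 0.5, -2.1]
finger_gap: 18.9
```

```bash
python3 st.py; python3 look.py w10
```

```text
[ 391.93 -129.51  170.04] 12.85 qd 1.0 F [ 0.75  0.5  -2.08] M [-0.086 -0.004  0.043] gap 18.89 yaw -15.17 xdir [-0.001  0.001 -1.   ] j [-25.4 -20.9 117.9   0.   83.1 -10.3]
```

View pics/w10.png

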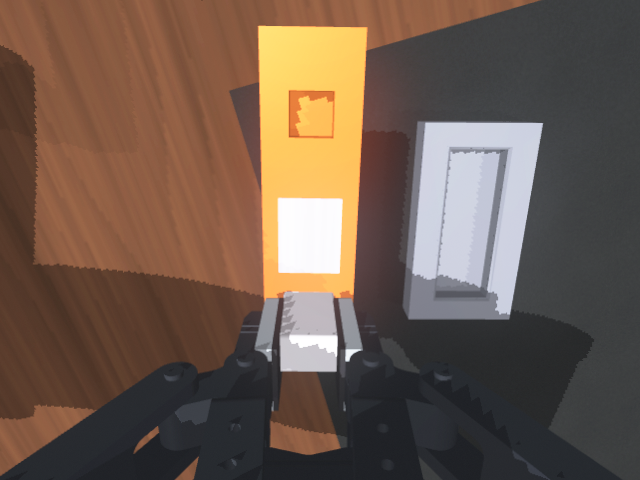

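The cradle is fully in view at (405–542, 122–320), with its recess rim around (437–510, 148–297). I enlarge it to pick the corners.

Run:
```python
from h import *
p=np.load('pics/w10.npy'); a=p[110:330,390:550]; a=cv2.resize(a,None,fx=2.7,fy=2.7,interpolation=cv2.INTER_CUBIC); cv2.imwrite('pics/crop10.png',a[:,:,::-1]); print(a.shape)
```

```text
(594, 432, 3)
```

View pics/crop10.png

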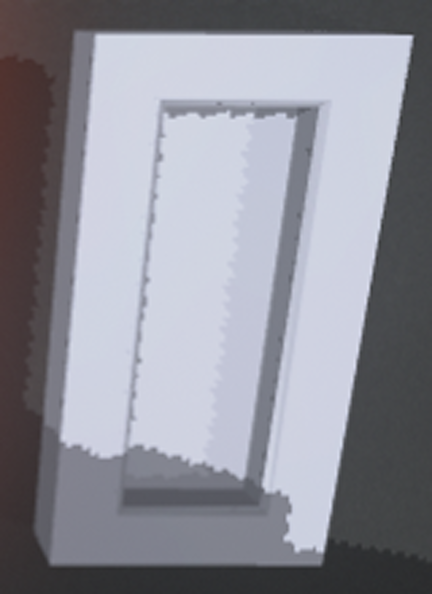

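Run:
```python
from h import *
import pickle
c=pickle.load(open('pics/w10.pkl','rb'))
f=lambda q:np.array(q,float)/2.7+[390-.3,110-.3]
for n,q in dict(outer=[(95,32),(412,36),(324,565),(52,565)],rim=[(162,101),(329,101),(266,512),(120,512)]).items():
    w=plane(c,f(q),22)[:,:2]; print(n,w.round(1).tolist(),'ctr',w.mean(0).round(2),'sides',np.linalg.norm(w-np.roll(w,1,0),axis=1).round(1),
     'ang',[np.degrees(np.arctan2(*(w[i]-w[j])[::-1])).round(2) for i,j in((0,3),(1,2))],[np.degrees(np.arctan2(*(w[i]-w[j])[::-1])).round(2)+90 for i,j in((1,0),(2,3))])
# held cartridge: label/slab far edge
P,R,s=pose()
C=np.array(c['pose'])
# expected position of slab top-far corners if level: tool->world
```

```text
outer [[485.3, -85.7], [562.6, -107.5], [523.7, -252.7], [446.4, -231.5]] ctr [ 504.49 -169.32] sides [150.9  80.3 150.3  80.2] ang [np.float64(75.06), np.float64(75.02)] [np.float64(74.24), np.float64(74.71000000000001)]
rim [[498.9, -107.0], [540.4, -118.2], [509.4, -230.8], [468.6, -219.7]] ctr [ 504.31 -168.94] sides [116.7  43.  116.8  42.3] ang [np.float64(74.96), np.float64(74.64)] [np.float64(74.91), np.float64(74.73)]
```

Run:
```python
from h import *
import pickle
c=pickle.load(open('pics/w10.pkl','rb')); p=np.load('pics/w10.npy')
hsv=cv2.cvtColor(p,cv2.COLOR_RGB2HSV)
m=((hsv[...,0]>8)&(hsv[...,0]<24)&(hsv[...,1]>120)&(hsv[...,2]>200)).astype(np.uint8); b=np.zeros_like(m); b[15:290,240:385]=1; m&=b
ys=range(40,190,10); L=[];Rr=[]
for y in ys:
    x=np.nonzero(m[y])[0]; L.append((x.min(),y)); Rr.append((x.max()+1,y))
top=np.nonzero(m[:,300])[0].min(); print('far row',top, L[0],L[-1],Rr[0],Rr[-1])
P,R,s=pose(); tp=P
z=P[2]-26.8+18
wl=plane(c,L,z)[:,:2]; wr=plane(c,Rr,z)[:,:2]
a=np.radians(-15.17); X=np.array([-np.sin(a),np.cos(a)]); Z=np.array([np.cos(a),np.sin(a)])
for n,w in(('L',wl),('R',wr)):
    q=np.c_[(w-tp[:2])@X,(w-tp[:2])@Z]; print(n,q[0].round(1),q[-1].round(1), 'ang',np.degrees(np.polyfit(q[:,0],q[:,1],1)[0]).round(2))
f=plane(c,[[300,top],[320,top]],z)[:,:2]; print('far end along X from TCP',((f-tp[:2])@X).round(1))
q=np.array([[278,198],[342,198],[342,273],[278,273]]);w=plane(c,q,z)[:,:2]; print('label',np.c_[(w-tp[:2])@X,(w-tp[:2])@Z].round(1))
```

```text
far row 26 (np.int64(258), 40) (np.int64(261), 180) (np.int64(367), 40) (np.int64(360), 180)
L [ 99.2 -17.6] [ 52.  -18.3] ang 0.73
R [99.2 18.8] [52.  18.3] ang 0.66
far end along X from TCP [103.4 103.4]
label [[ 45.2 -12.2]
 [ 45.2  11.8]
 [ 14.8  12.6]
 [ 14.8 -12.9]]
```

Run:
```python
from h import *
P,R,s=pose()
print(delta(P,R,[491.75,-215.8,90],down(-14.45)))
```

```text
(array([ 8.003, -5.753, 11.882]), array([-0.67, -0.06, -0.04]))
```

>>> servo_tool(
  commands=[
    [[220,0,-2,4,-0.7,0,0],[220,0,-4,8,-0.7,0,0],[220,1,-5.8,11.9,-0.7,0,0],[220,4,-5.8,11.9,-0.7,0,0],[220,7,-5.8,11.9,-0.7,0,0],[220,8,-5.8,11.9,-0.7,0,0],[220,8,-5.8,11.9,-0.7,0,0],[220,8,-5.8,11.9,-0.7,0,0]],
  ],
)

```text
time: 13.7
tool_pos: [492.3, -217.2, 91.9]
tcp_rot: [-11.3, 89.9, -25.7]
ft_force: [-0.4, 0.1, -1.4]
finger_gap: 18.9
```

```bash
python3 st.py; python3 look.py w11
python3 - <<'E'
from h import *
P,R,s=pose()
print(delta(P,R,[491.75,-215.8,36],down(-14.45)))
E
```

```text
[ 492.28 -217.2    91.95] 13.7 qd 1.5 F [-0.41  0.1  -1.43] M [-0.054 -0.045 -0.02 ] gap 18.93 yaw -14.45 xdir [ 0.001 -0.    -1.   ] j [-29.3   4.3 103.6   0.   72.  -14.8]
(array([ 5.671,  0.163, -0.151]), array([-0.02,  0.15,  0.04]))
```

View pics/w11.png

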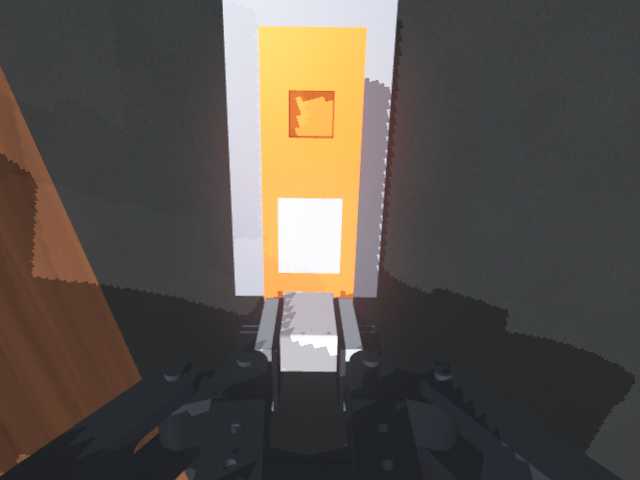

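Run:
```python
from h import *
import pickle
c=pickle.load(open('pics/w11.pkl','rb')); p=np.load('pics/w11.npy')
P,R,s=pose(); a=np.radians(-14.45); X=np.array([-np.sin(a),np.cos(a)]); Z=np.array([np.cos(a),np.sin(a)])
g=p.astype(int).min(2)
L=[];Rr=[]
for y in range(20,290,30):
    row=g[y]; 
    x=np.nonzero(row[200:259]>110)[0]; l=x.min()+200 if len(x) else None
    x=np.nonzero(row[362:420]>65)[0]; q=x.max()+363 if len(x) else None
    if l is not None and q is not None:
        w=plane(c,[[l,y],[q,y]],22)[:,:2]-P[:2]; print(y,l,q,(w@X).round(1),(w@Z).round(1), ((w@Z).sum()/2).round(2))
x=np.nonzero(g[240:320,250]>100)[0]; print('near row',x.max()+241, ((plane(c,[[250,x.max()+241]],22)[0,:2]-P[:2])@X))
```

```text
20 223 416 [116.  116.1] [-40.5  48.9] 4.22
50 224 418 [103.2 103.3] [-40.8  50.9] 5.04
80 225 420 [89.9 90. ] [-41.1  52.9] 5.89
110 227 420 [76.1 76.1] [-41.   54.1] 6.53
140 228 420 [61.6 61.6] [-41.4  55.3] 6.94
170 229 420 [46.5 46.5] [-41.8  56.5] 7.37
200 231 420 [30.8 30.7] [-41.7  57.9] 8.09
230 232 420 [14.2 14.1] [-42.1  59.3] 8.58
260 233 420 [-3.1 -3.2] [-42.6  60.7] 9.08
near row 296 -25.05994159235143
```

The view agrees with the plan: shift +1.6 mm in tool y and −1.5 mm in tool z. I correct that and go down to just above the rim.

>>> servo_tool(
  commands=[
    [[220,1.5,0.16,-0.15,0,0,0],[220,3,0.16,-0.15,0,0,0],[220,3.6,0.16,-0.15,0,0,0],[220,3.6,0.16,-0.15,0,0,0],[220,3.6,0.16,-0.15,0,0,0]],
  ],
)

```text
time: 14.25
tool_pos: [490.1, -215.7, 54.6]
tcp_rot: [167.2, 90.0, 152.7]
ft_force: [-0.2, 0.4, -2.2]
finger_gap: 18.8
```

```bash
python3 st.py
python3 - <<'E'
from h import *
P,R,s=pose()
print(delta(P,R,[491.75,-215.8,35],down(-14.45)))
E
```

```text
[ 490.09 -215.65   54.58] 14.25 qd 0.8 F [-0.19  0.42 -2.22] M [-0.102 -0.043 -0.05 ] gap 18.81 yaw -14.53 xdir [-0.001  0.    -1.   ] j [-29.2   6.8 105.3  -0.   67.9 -14.7]
(array([1.958, 0.027, 0.166]), array([-0.08, -0.04, -0.01]))
```

>>> servo_tool(
  commands=[
    [[220,0,0.03,0.15,0,0,0],[220,0.3,0.03,0.15,0,0,0],[220,0.5,0.03,0.15,0,0,0],[220,0.5,0.03,0.15,0,0,0]],
  ],
)

```text
time: 14.65
tool_pos: [491.6, -215.7, 49.5]
tcp_rot: [167.5, 90.0, 153.0]
ft_force: [0.2, 0.8, -2.4]
finger_gap: 18.9
```

```bash
python3 st.py
python3 - <<'E'
from h import *
P,R,s=pose()
print(delta(P,R,[491.75,-215.8,35],down(-14.45)))
E
python3 look.py w12
```

```text
[ 491.63 -215.67   49.52] 14.65 qd 0.4 F [ 0.2   0.85 -2.37] M [-0.105  0.026  0.03 ] gap 18.89 yaw -14.52 xdir [-0.  0. -1.] j [-29.2   7.4 105.2  -0.   67.4 -14.6]
(array([ 1.452, -0.01 ,  0.015]), array([-0.07, -0.03, -0.01]))
```

View pics/w12.png

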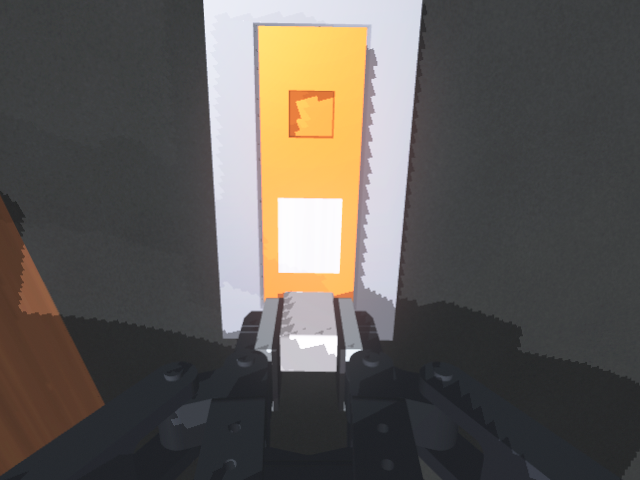

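The cartridge is centred over the recess, with thin gaps left (255–259), right (366–370) and at the far end (row 24). I lower it slowly.

>>> servo_tool(
  commands=[
    [[220,0.25,0,0,0,0,0],[220,0.5,0,0,0,0,0],[220,0.75,0,0,0,0,0],[220,1.0,0,0,0,0,0],[220,1.0,0,0,0,0,0]],
  ],
)

```text
time: 15.2
tool_pos: [491.5, -215.6, 39.3]
tcp_rot: [164.7, 89.9, 150.1]
ft_force: [0.4, 0.6, -1.5]
finger_gap: 18.8
```

```bash
python3 st.py
```

```text
[ 491.48 -215.57   39.27] 15.2 qd 0.4 F [ 0.35  0.56 -1.46] M [ 0.     0.015 -0.028] gap 18.85 yaw -14.52 xdir [-0.001  0.    -1.   ] j [-29.2   8.2 105.5   0.   66.3 -14.6]
```

>>> servo_tool(
  commands=[
    [[220,0.1,0,0,0,0,0],[220,0.2,0,0,0,0,0],[220,0.3,0,0,0,0,0],[220,0.3,0,0,0,0,0]],
  ],
)

```text
time: 15.6
tool_pos: [491.8, -215.8, 36.8]
tcp_rot: [165.5, 90.0, 151.0]
ft_force: [0.2, 0.2, -1.3]
finger_gap: 18.6
```

```bash
python3 st.py
```

```text
[ 491.8  -215.75   36.75] 15.6 qd 0.2 F [ 0.2   0.19 -1.26] M [-0.06   0.013  0.   ] gap 18.62 yaw -14.52 xdir [-0.  0. -1.] j [-29.2   8.5 105.6  -0.   66.  -14.6]
```

>>> servo_tool(
  commands=[
    [[220,0.05,0,0,0,0,0],[220,0.1,0,0,0,0,0],[220,0.15,0,0,0,0,0],[220,0.15,0,0,0,0,0],[220,0.15,0,0,0,0,0]],
  ],
)

```text
time: 16.1
tool_pos: [491.9, -215.8, 35.4]
tcp_rot: [-90.7, 90.0, -105.2]
ft_force: [1.0, -0.1, -2.0]
finger_gap: 18.6
```

```bash
python3 st.py
```

```text
[ 491.86 -215.79   35.37] 16.1 qd 0.1 F [ 1.   -0.12 -1.97] M [-0.051 -0.046 -0.027] gap 18.61 yaw -14.52 xdir [-0. -0. -1.] j [-29.2   8.6 105.6  -0.   65.8 -14.6]
```

Still hanging free. I lower a little more.

>>> servo_tool(
  commands=[
    [[220,0.04,0,0,0,0,0],[220,0.08,0,0,0,0,0],[220,0.1,0,0,0,0,0],[220,0.1,0,0,0,0,0]],
  ],
)

```text
time: 16.5
tool_pos: [492.0, -215.9, 34.9]
tcp_rot: [-35.7, 90.0, -50.2]
ft_force: [-4.1, 1.1, 5.3]
finger_gap: 19.0
```

```bash
python3 st.py;python3 look.py w13
```

```text
[ 491.97 -215.85   34.93] 16.5 qd 0.2 F [-4.08  1.14  5.26] M [ 0.247  0.528 -0.017] gap 18.97 yaw -14.52 xdir [ 0. -0. -1.] j [-29.2   8.6 105.6  -0.   65.8 -14.6]
```

View pics/w13.png

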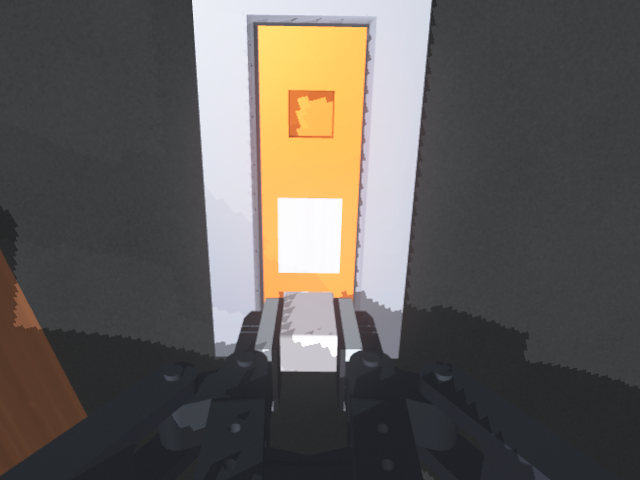

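It touched down at TCP z 34.9, where I expected floor contact at 34.8, with light force. I release and withdraw upwards.

>>> servo_tool(
  commands=[
    [[220,-0.04,0,0,0,0,0],[170,-0.04,0,0,0,0,0],[130,-0.04,0,0,0,0,0],[90,-0.04,0,0,0,0,0],[60,-0.04,0,0,0,0,0],[60,-0.04,0,0,0,0,0]],
  ],
  force=20,
)

```text
time: 17.15
tool_pos: [491.9, -215.8, 34.7]
tcp_rot: [-29.9, 90.0, -44.4]
ft_force: [-0.3, -0.2, -0.1]
finger_gap: 65.4
```

>>> servo_tool(
  commands=[
    [[60,-0.5,0,0,0,0,0],[60,-3,0,0,0,0,0],[30,-7,0,0,0,0,0],[0,-11,0,0,0,0,0],[0,-15,0,0,0,0,0],[0,-17,-8,0,0,0,0],[0,-17,-10,0,0,0,0],[0,-17,-10,0,0,0,0]],
  ],
)

```text
time: 17.95
tool_pos: [465.9, -317.9, 207.4]
tcp_rot: [-48.8, 89.7, -63.6]
ft_force: [1.2, 1.9, 0.9]
finger_gap: 85.7
```

```bash
python3 st.py;python3 look.py w14; python3 look.py t14 top;python3 look.py s14 scene
python3 - <<'E'
from h import *
p=np.load('pics/t14.npy'); a=cv2.resize(p[185:255,200:305],None,fx=5,fy=5,interpolation=cv2.INTER_CUBIC); s=np.load('pics/s14.npy'); b=cv2.resize(s[210:300,215:320],None,fx=5,fy=5,interpolation=cv2.INTER_CUBIC)[:350]
cv2.imwrite('pics/crop14.png',np.vstack([a,b[:250]])[:,:,::-1])
E
```

```text
[ 465.86 -317.9   207.38] 17.95 qd 2.6 F [1.21 1.86 0.86] M [-0.013 -0.041 -0.027] gap 85.65 yaw -14.74 xdir [ 0.002 -0.005 -1.   ] j [-39.4   2.4  93.2  -0.1  84.2 -24.7]
```

View pics/w14.png

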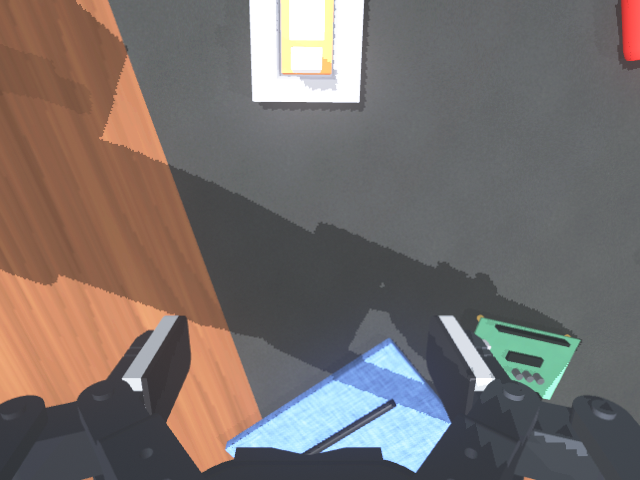

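View pics/crop14.png

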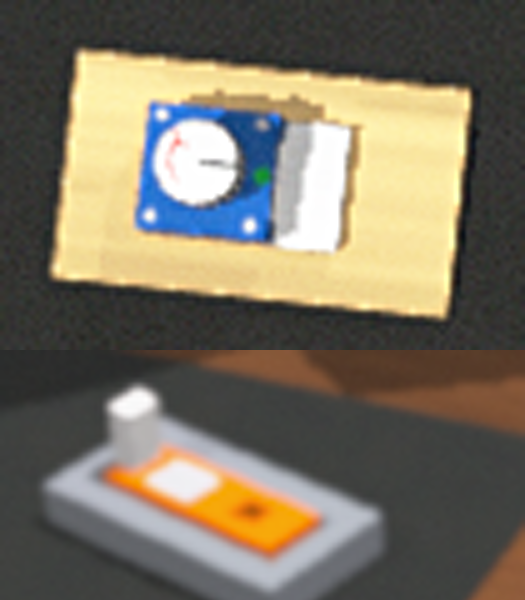

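The line points at the green dot, and the cartridge lies in the recess with its tab up. I go back over the cradle to check its height and position.

>>> servo_tool(
  commands=[
    [[0,0,4,0,0,0,0],[0,0,8,0,0,0,0],[0,0,8,0,0,0,0],[0,0,8,0,0,0,0],[0,0,8,0,0,0,0]],
  ],
)

```text
time: 18.6
tool_pos: [486.8, -234.8, 204.6]
tcp_rot: [-159.7, 90.0, -174.1]
ft_force: [-0.5, -0.7, -0.5]
finger_gap: 85.4
```

```bash
python3 st.py;python3 look.py w15
python3 - <<'E'
from h import *
import pickle
c=pickle.load(open('pics/w15.pkl','rb')); p=np.load('pics/w15.npy'); d=np.load('pics/w15d.npy')
hsv=cv2.cvtColor(p,cv2.COLOR_RGB2HSV)
m=((hsv[...,0]>5)&(hsv[...,0]<28)&(hsv[...,1]>90)&(hsv[...,2]>170)).astype(np.uint8); b=np.zeros_like(m); b[:,250:400]=1; m&=b
cs=max(cv2.findContours(m,cv2.RETR_EXTERNAL,cv2.CHAIN_APPROX_NONE)[0],key=cv2.contourArea)
print(cv2.boundingRect(cs)); print('slab',cv2.minAreaRect(plane(c,cv2.convexHull(cs).reshape(-1,2),26)[:,:2].astype(np.float32)))
q=np.argwhere(m&(d>0))[::50,::-1]; o,dd=ray(c,q); Z=(o+dd*d[q[:,1],q[:,0]][:,None]); A=np.c_[Z[:,:2]-Z[:,:2].mean(0),np.ones(len(Z))]
zz=Z[:,2]; k=abs(zz-np.median(zz))<3; print('z med',np.median(zz),'plane',np.linalg.lstsq(A[k],zz[k],rcond=None)[0].round(4),k.sum(),len(k))
n=(hsv[...,1]<40)&(p.min(2)>150); n[:,:230]=0;n[:,410:]=0;n[320:]=0
q=np.argwhere(n&(d>0))[::20,::-1]; o,dd=ray(c,q); Z=(o+dd*d[q[:,1],q[:,0]][:,None])[:,2]; print('white/grey z hist',np.histogram(Z,bins=[-5,5,11,18,20,22,24,26,28,40,55,58,60,62,65]))
E
```

```text
[ 486.79 -234.81  204.55] 18.6 qd 1.1 F [-0.48 -0.72 -0.54] M [-0.042 -0.048 -0.036] gap 85.36 yaw -14.46 xdir [-0. -0. -1.] j [-31.2  -0.9  96.8  -0.   84.2 -16.7]
(285, 36, 52, 155)
slab ((504.42010498046875, -168.99957275390625), (110.73320770263672, 36.80377197265625), 74.53868103027344)
z med 26.45788361185072 plane [ 8.70000e-03 -1.30000e-03  2.66367e+01] 98 116
white/grey z hist (array([ 13,   0,   2,   4, 156, 472,  28,  53,  16,   4,   1,   5,  21,
         1]), array([-5,  5, 11, 18, 20, 22, 24, 26, 28, 40, 55, 58, 60, 62, 65]))
```

View pics/w15.png

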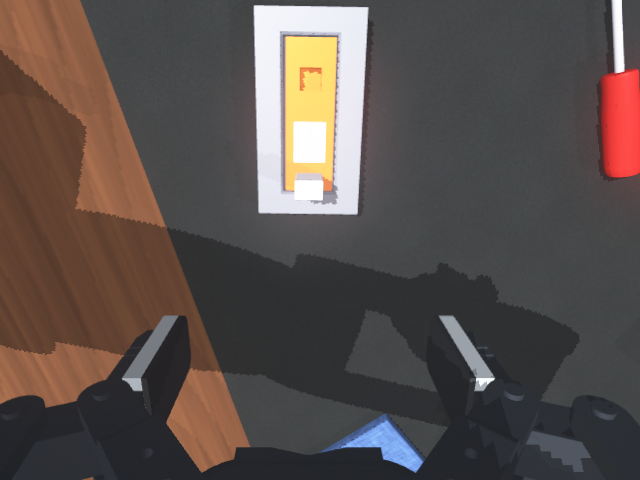

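```bash
python3 ang.py w6 95.6 312 326 142 172; python3 ang.py w8 95.6 300 330 0 40
python3 - <<'E'
from bench import r
print(r.hand_in())
E
```

```text
[308   0  12  38 406] line angle 81.43521 pt [544.8954  193.27551] ends [[543.281   189.81848]] [[546.39996 196.62161]]
the job is handed in; nothing more can be done
NoneTraceback (most recent call last):
  File "ang.py", line 8, in <module>
    k,l,st,_=cv2.connectedComponentsWithStats(m); i=1+st[1:,4].argmax(); q=np.argwhere(l==i)[:,::-1]
                                                      ~~~~~~~~~~~~~~~^^
ValueError: attempt to get argmax of an empty sequence
```

The knob is at the green dot, the cartridge is in the cradle, and I handed the job in at about 19 s of the 69 s allowed. `hand_in()` gives no verdict.

**What I did**
- **Knob:** I turned it about 95° clockwise in small steps, letting the gripper rise about 8 mm with it. The vertical force I read between steps stayed below 3 N.
- **Cartridge:** I drew it straight out by its tab with under 2 N of sideways force, then carried it level to the cradle. It touched down with about 7 N, and I released it.

**Last checks**
- **Cartridge position:** the slab's centre measured (504.4, −169.0) mm against the recess centre at (504.4, −169.1) mm. It is in line within about 0.4°.
- **Cartridge height:** its top measured 26.5 mm against 26 mm expected when fully home, and a plane fit put the tilt at about 0.01 rad.
- **Knob line:** just before I let go of the knob, the line was within 0.1° of the clamp axis. After the cartridge was drawn partway, the line read 81.4° against 83.4° (about 0.5 mm at the mark), but only part of the line was in that picture.
- **Failed check:** one re-measurement of the line, from the picture taken before I gripped the tab, found no dark pixels at my brightness threshold. In that picture and in the final top view, the line points at the dot by eye.
- **Hands off:** the gripper was open and clear at hand-in. I did not measure the bottle, display or screwdriver again, but the arm never came near them.

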